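Press a pin badge on the bench badge press

TASK

Press the badge blank that lies loose on the yellow desk mat: lay it flat, face up, in the round seat of the badge press's drawn-out die, then push the die slide fully home under the ram. Only when the die is home, flip the safety catch all the way back from under the lever, then pull the lever fully down and finish while still holding it down, so that the ram keeps the badge squeezed. Leave the mug, phone and scissors where they are.

Things in the scene. Friction and masses are not known exactly. Their poses are not given: they have to be found in the camera images.
- badge: Badge blank (steel shell, white paper face), a disc 44 mm across at half height (41 mm at the foot), 11 mm tall, 30 g, lying face up alone on the yellow desk mat (2.5 mm thick), right of the press. Origin: centre of its underside; z up. (Finished, flatter badges lie fixed in a black tray at the far left: not needed.)
- press: Grey C-frame badge press, fixed. Base 190 x 130 mm, slide track out to its left (+y), column at the rear. Head 60 mm wide, x -29 to +91 mm, underside at z = 115 mm, top 184 mm; cheeks round the lever pivot up to 230 mm. Origin: desk level below the ram's axis; x points away from its front (lever grip at -x), y to its left, z up.
- die_slide (a joint): Position of the die slide along the press's y, in m: 0 = home under the ram (against the stop), 0.10 = drawn out fully to the left. Starts drawn out. Friction about 1.2 N; it stays where it is left.
- die_seat (a point): Centre of the mouth of the die's round seat, 40 mm above the desk; moves with the slide, axes as the press's. The seat is 47 mm wide, 6 mm deep, with a 2 mm chamfer, in a 64 mm square steel die whose top is level with this point. A seated badge's origin is 6 mm below this point and its face 5 mm proud.
- slide_knob (a point): Top of the black upright knob (18 mm thick, 31 mm tall, its top 65 mm above the desk) on the outer (left) end of the die slide, 85 mm to the left (+y) of the die's centre. Pushing or pulling it along the press's y moves the slide.
- catch (a joint): Angle of the safety catch in rad: 0 = standing up under the lever's side pin, where it blocks the lever; 1.3 = flipped fully back (away from the front, press +x) to its stop. It stays where it is put (friction 0.045 N m).
- catch_tab (a point): Middle of the catch's black thumb bar (42 mm long, 14 mm thick, along the press's y), which sticks out to the press's right (-y), 73 mm from its middle plane and 55 mm from the catch's hinge; about 215 mm above the desk at start. Push its free front side (press -x side) to swing it back and down.
- catch_hinge (a point): Point of the catch's hinge axis level (in y) with the thumb bar's middle, fixed to the press 160 mm above the desk; the axis runs along the press's y.
- lever (a joint): Angle of the lever in rad: 0 = up (24 degrees above level), 0.60 = fully down at its stop (about 10 degrees below level). A spring returns it when let go. With a badge under the ram, holding it fully down takes about 8 N at the grip.
- lever_grip (a point): Middle of the lever's round black grip, 22 mm thick and 77 mm long along the lever, 180 mm from the lever's hinge towards the front of the press (-x); about 288 mm above the desk when up and 183 mm when fully down.
- lever_hinge (a point): The lever's hinge, 215 mm above the desk at the rear of the press's head; its axis runs along the press's y.
- upper_die: The round steel upper die (50 mm wide) under the ram, which the lever drives down on to the badge; its spring takes up the last 0.1 rad of the lever's stroke (about 20 N on the badge when fully down). Origin: centre of its lower face, 68 mm above the desk with the lever up.
- mug: White mug, 95 mm tall, bystander, standing to the right behind. Origin: centre of its foot.
- phone: Mobile phone lying flat, 157 x 74 x 8 mm, bystander at the right. Origin: centre of its underside.
- scissors: Blue-handled scissors lying flat, 87 x 199 x 9 mm, bystander at the left. Origin: about their middle.

How it is judged:
On the way, in this order (a step that is already met when the one before it is completed fails the run):
1. the badge lies flat and face up in the seat of the drawn-out die, released (horizontal distance between badge and die_seat below 0.004 m and z of badge in the frame of die_seat below -0.0035 m and angle between badge's own z axis and vertical below 0.1 rad and contact force between the fingers and badge below 0.1 N and value of joint die_slide above 0.05 m and value of joint catch below 0.3 rad), for 0.2 s.
2. the die slide is home under the ram with the badge in it, the catch still guarding the lever (value of joint die_slide below 0.004 m and horizontal distance between badge and die_seat below 0.004 m and z of badge in the frame of die_seat below -0.0035 m and value of joint catch below 0.3 rad), for 0.2 s.
3. the safety catch is flipped back while the lever is still up (value of joint catch above 0.9 rad and value of joint lever below 0.1 rad and value of joint die_slide below 0.006 m), for 0.2 s.
4. the lever is pulled down and held, squeezing the badge (value of joint lever above 0.55 rad and contact force between upper_die and badge above 8 N and contact force between the fingers and lever above 2 N), for 0.3 s.
At the end, for the whole second after the job is handed in: The gripper still holds the lever down (past 0.55 rad, over 2 N); the upper die squeezes the badge with over 8 N; the badge lies flat, face up in its seat (within 4 mm, 3.5 mm deep); the die slide is within 6 mm of home; the catch is back beyond 0.9 rad (all of step 4 and value of joint catch above 0.9 rad and value of joint die_slide below 0.006 m and horizontal distance between badge and die_seat below 0.004 m and z of badge in the frame of die_seat below -0.0035 m and angle between badge's own z axis and vertical below 0.1 rad); the arm keeps its last pose, push and grip.
It fails at once if the mug, phone or scissors moved more than 3 cm (distance of any of mug, phone, scissors from where it was at the start of the episode above 0.03 m).
It fails at once if the lever was forced down past the guarding catch (value of joint lever above 0.15 rad and value of joint catch below 0.3 rad).
It also fails if it takes over 72 s, if anything falls off the work surface, if the arm or the gripper's body presses on something with over 40 N, if the wrist force passes 120 N, or if a joint passes its speed limit or range.

ROBOT

A 7-joint arm with a two-finger parallel gripper is mounted at the origin on a cart in front of the work surface, level with it; the furniture and walls round the work are solid. World frame = base frame: x ahead of the robot, y to its left, z up, the work surface at z = 0. Lengths are in m, angles in rad, forces in N, time in s.
With the tool pointing down it reaches from about 0.4 to 0.85 m from the base axis. Payload 10.4 kg.
Tool frame: the origin (TCP) lies at the very end of the fingers, on their centre line; the grasp point (between the pads) lies 19 mm behind it; z points along the fingers, y is the line along which they close (so a half turn about z gives the same grasp; the last joint's range is limited). The gripper opens to 85 mm and grips with 20 to 120 N. Pads are 22 mm wide; open, the fingers measure 114 mm over their backs; the gripper's body (76 mm by 85 mm) begins 54 mm behind the grasp point. The pads swing forward as they close: fully open they stand 13 mm farther back than shut.
Start: joints at [-1.252, 0.332, -0.065, 1.46, 0.022, 1.35, -0.088], TCP at [0.209, 0.589, 0.231] pointing down, gripper open.
Joint ranges: [-2.6, 2.6], [-0.5, 2.12], [-1.47, 1.34], [0.16, 2.42], [-1.27, 4.41], [0.06, 2.06], [-2.6, 2.6]. Speed limits (rad/s): [2.22, 2.22, 2.79, 2.79, 3.14, 3.14, 3.14].

INTERFACE

Orientations are given as a unit quaternion [x, y, z, w].
In Python, from workcell import manip, optics gives the robot as it stands.
- The arm moves only by the tool jog_arm, never from a script. Its arguments are lists of equal length, an entry for each row: "dr": the turn, a rotation vector about the tool's x, y, z normalised to -1 to 1, where 1 is 4 degrees, a list of three; "translation": the shift along the tool's x, y, z normalised to -1 to 1, where 1 is 0.025 m, a list of three; "jaw": the opening, from 0 (shut) to 1 (fully open). A call has 1 to 10 rows; each row shifts and turns the commanded pose from where the row before left it, along the tool's axes as they then stand; what a row does not reach is not made up. A row lasts 1/10 s, in which the tool goes at most 50 mm and 8.59 degrees, less where a joint would pass 70% of its speed; a pose out of reach is approached as far as the arm can. A call with a number of a shift or a turn outside -1 to 1 is refused whole. A call with a gripper value outside its range is refused whole. The fingers move at their own pace and stop on an object; "squeeze" is the grip in N (left out, the last holds). Time passes only in rows, so rows that do not move let the fingers close. It gives the time, the measured TCP pose, the force, the opening and the grip force at its end, in the units of the state.
- manip.get_obs(): the state, without advancing time (a new reading comes with each control period).
- optics.camera(name): name is "scene" or "top" or "wrist"; returns a dict with "color" (384x512x3 uint8, red, green, blue), "mtx" (3x3 intrinsics, pixels), "R" (3x3) and "t" (3): a world point X has camera coordinates R X + t. Camera axes: x right, y down, z forward; pixel columns grow to the right and rows downward; lengths in m; the calibration is good to about 2 mm. A picture is of the moment at which its call begins. There is no depth.
- manip.hand_in(): hands the job in; it is judged then, once.
The state is a dict: "clock": time; "joint_pos": joint angles; "joint_velocities": joint speeds; "tau": joint torques, N m; "position": TCP position; "ee_rot": TCP orientation; "ft_force": force on the tool from outside, world axes, zero at the start; "torque": the same for the moment, N m; "grip_width": opening from 0.0 (shut) to 1.0 (fully open); "grasp_force": force on a finger pad.
Only numpy, scipy, OpenCV 4.12 (cv2) and the standard library are available. Lean on these libraries where they do the work, as an engineer would, in place of code of your own. Each camera call takes 0.05 s, during which the arm holds its last target. There are 200 camera calls.

## Working session

There is one attempt and no reset: what is moved stays moved. The work goes in short steps, Python scripts to look and compute and a tool call to move; the robot and the scene stay as the last step left them, time stands still between calls to the robot, and variables do not carry over. Pictures are saved under pics/ and viewed, at most 10 in all, crops included, and the job is handed in when it is done.

Besides the shell and the picture viewer there is one more tool, called after "Call:" by a JSON object that holds its "api" and its "payload". jog_arm: Moves the arm, as the interface text tells. Scaled input: -1 to 1 covers 0.025 m each way for a shift and 4 degrees each way for a turn. Its arguments: {"type":"object","properties":{"dr":{"type":"array","items":{"type":"array","items":{"type":"number"}}},"translation":{"type":"array","items":{"type":"array","items":{"type":"number"}}},"jaw":{"type":"array","items":{"type":"number"}},"squeeze":{"type":"number"}},"required":["dr","translation","jaw"]}

```bash
mkdir -p pics
python3 - <<'E'
from workcell import manip, optics
import cv2
print(manip.get_obs())
for n in ["scene","top"]:
    c=optics.camera(n); cv2.imwrite(f"pics/{n}0.png",c["color"][:,:,::-1]); print(n,c["mtx"],c["R"],c["t"])
E
```

```text
{'clock': 0.0, 'joint_pos': array([-1.25159775,  0.33288073, -0.06469764,  1.46094456,  0.02160185,
        1.34989279, -0.08848817]), 'joint_velocities': array([ 3.07630505e-06,  1.00867963e-03, -1.52979123e-03,  2.82003219e-06,
        9.12332752e-04, -1.56616421e-03, -3.04755428e-04]), 'tau': array([ 3.22158476e-04, -6.25448084e+01,  4.93094896e-02, -3.91596937e+01,
        1.61531952e-02,  1.01727553e-02,  3.14346300e-05]), 'position': array([0.20937009, 0.58848993, 0.23050884]), 'ee_rot': array([ 1.70053260e-01,  9.85434614e-01, -7.09544989e-04, -8.76059611e-05]), 'ft_force': array([ 0.01982923, -0.39250846, -0.98586985]), 'torque': array([-0.00914502, -0.02378514,  0.02982153]), 'grasp_force': 0.0, 'grip_width': 0.9990281158087878}
scene [[375.43671479   0.         257.3261293 ]
 [  0.         375.43671479 187.7024575 ]
 [  0.           0.           1.        ]] [[ 0.97277501  0.2315787   0.00894947]
 [ 0.19612075 -0.8020268  -0.56417167]
 [-0.12347242  0.55056727 -0.82560901]] [-0.48217936 -0.08976055  1.41384989]
top [[476.64966626   0.         248.61987276]
 [  0.         476.64966626 193.27999279]
 [  0.           0.           1.        ]] [[-0.00651016 -0.99996775 -0.00470222]
 [-0.97916328  0.00732902 -0.20294223]
 [ 0.20297015  0.00328306 -0.97917942]] [-0.1251488   0.53448878  1.4751498 ]
```

View pics/scene0.png

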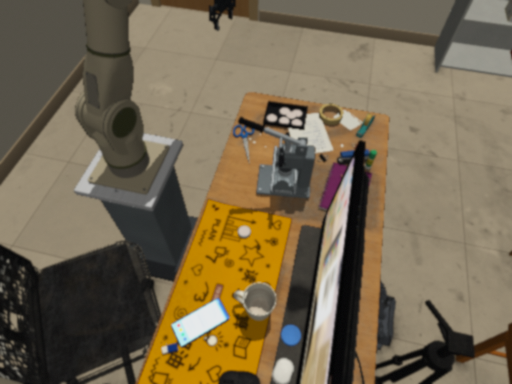

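View pics/top0.png

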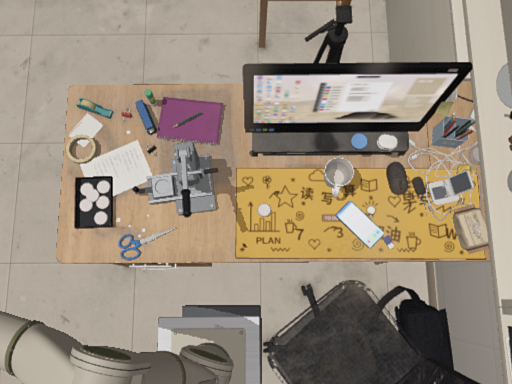

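The badge seems to be the white disc on the mat at top (264,210), right of the press. The drawn-out die is at about (163,189) and the knob at about (138,190). Next I'll zoom in.

Run:
```python
import cv2
a=cv2.imread("pics/top0.png")[130:250,125:285]
cv2.imwrite("pics/topc.png",cv2.resize(a,None,fx=5,fy=5,interpolation=cv2.INTER_CUBIC))
a=cv2.imread("pics/scene0.png")[100:250,220:330]
cv2.imwrite("pics/scenec.png",cv2.resize(a,None,fx=4,fy=4,interpolation=cv2.INTER_CUBIC))
```

```text
(no output)
```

View pics/topc.png

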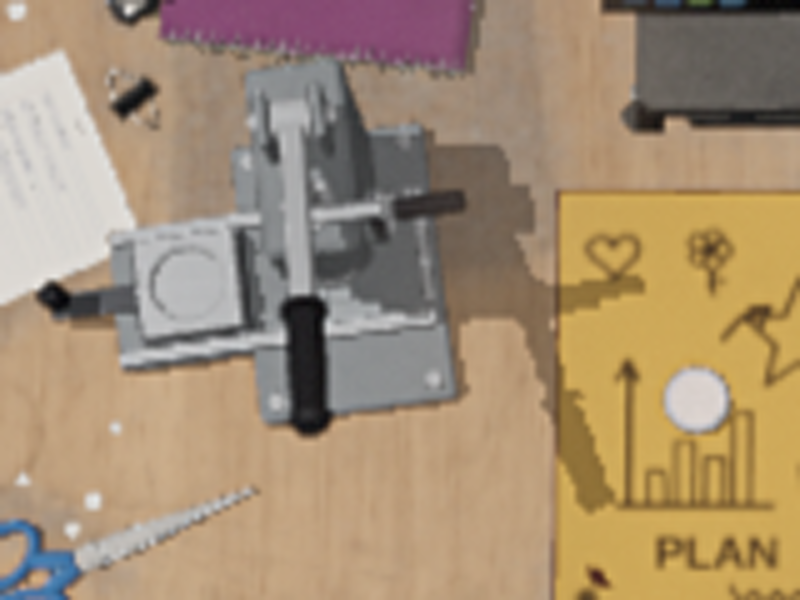

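View pics/scenec.png

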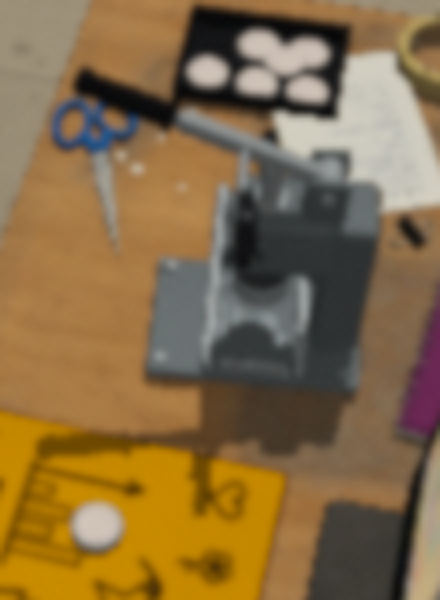

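In the top crop the seat centre is (189,284), the knob (55,298), the badge (697,400), the thumb bar (398–465,203), and the grip runs (305,300)–(310,430). The scene crop confirms the layout: badge at (98,527) and grip from (85,80) to (175,110).

```bash
cat > h.py <<'E'
import numpy as np
from workcell import manip, optics
def ray(c,uv,z):
    d=c["R"].T@np.linalg.solve(c["mtx"],[uv[0],uv[1],1]); o=-c["R"].T@c["t"]
    return o+d*(z-o[2])/d[2]
def proj(c,X):
    p=c["mtx"]@(c["R"]@np.array(X)+c["t"]); return p[:2]/p[2]
E
python3 - <<'E'
from h import *
import cv2
c=optics.camera("top"); s=optics.camera("scene")
f=lambda x,y,z:ray(c,(x/5-.4+125,y/5-.4+130),z)
pts=dict(seat=(189,284,.04),knob=(55,298,.065),bar=(431,203,.215),gripF=(311,420,.304),gripB=(305,305,.272),grip=(308,363,.288),
 baseFL=(263,424,.02),baseFR=(456,398,.02),baseBR=(422,127,.02),dieFL=(142,338,.04),dieFR=(243,324,.04),dieBL=(136,231,.04))
for k,v in pts.items(): print(k,f(*v).round(4))
# badge fine centroid
for cam,box,n in((c,(190,230,250,280),'top'),(s,(218,244,232,257),'scene')):
    im=cam["color"].astype(int); r0,r1,c0,c1=box; sub=im[r0:r1,c0:c1]
    m=(sub[:,:,2]>150)&(sub.min(2)>140); ys,xs=np.nonzero(m); print(n,len(xs),xs.mean()+c0,ys.mean()+r0, ray(cam,(xs.mean()+c0,ys.mean()+r0),.0125).round(4))
for k,(u,v,z) in dict(badge=(98,527,.0125),gripend=(80,80,.304),gripback=(175,112,.272)).items(): print('scene',k,ray(s,(u/4-.375+220,v/4-.375+100),z).round(4))
E
```

```text
seat [0.5616 0.1515 0.04  ]
knob [0.5474 0.2322 0.065 ]
bar [ 0.5694 -0.0204  0.215 ]
gripF [0.4281 0.0346 0.304 ]
gripB [0.4973 0.0435 0.272 ]
grip [0.4619 0.039  0.288 ]
baseFL [0.4723 0.1042 0.02  ]
baseFR [ 0.4885 -0.0214  0.02  ]
baseBR [0.6723 0.0027 0.02  ]
dieFL [0.526  0.1808 0.04  ]
dieFR [0.5347 0.1156 0.04  ]
dieBL [0.5973 0.1872 0.04  ]
top 126 263.72222222222223 209.46825396825398 [ 0.4878 -0.1779  0.0125]
scene 83 243.83132530120483 230.80722891566265 [ 0.4921 -0.1785  0.0125]
scene badge [ 0.4936 -0.1803  0.0125]
scene gripend [0.4299 0.0346 0.304 ]
scene gripback [0.5005 0.0495 0.272 ]
```

Call:
{"api": "jog_arm", "payload": {"dr": [[0,0,1],[0,0,1],[0,0,1],[0,0,1],[0,0,1],[0,0,1],[0,0,1],[0,0,1],[0,0,1],[0,0,1]], "translation": [[0,0,-0.7],[0,0,-0.7],[0,0,-0.7],[0,0,-0.7],[0,0,-0.7],[0,0,-0.7],[0,0,-0.7],[0,0,-0.7],[0,0,-0.7],[0,0,-0.7]], "jaw": [1,1,1,1,1,1,1,1,1,1], "squeeze": 30}}

```text
clock: 1.2
position: [0.2094, 0.5888, 0.4069]
ee_rot: [0.498, 0.867, -0.0, 0.0]
ft_force: [0.2, 0.4, -0.2]
grip_width: 1.0
grasp_force: 0.0
```

Call:
{"api": "jog_arm", "payload": {"dr": [[0,0,1],[0,0,1],[0,0,1],[0,0,1],[0,0,1],[0,0,0.75],[0,0,0]], "translation": [[0,0,0],[0,0,0],[0,0,0],[0,0,0],[0,0,0],[0,0,0],[0,0,0]], "jaw": [1,1,1,1,1,1,1]}}

```text
clock: 1.9
position: [0.2094, 0.5888, 0.4061]
ee_rot: [0.66, 0.751, -0.0, 0.0]
ft_force: [0.5, -0.2, -0.2]
grip_width: 1.001
grasp_force: 0.0
```

```bash
cat >> h.py <<'E'
from scipy.spatial.transform import Rotation as Ro
Y=np.array([-.1296,.9916,0]);X=np.array([.9916,.1296,0]); O=np.array([.5746,.0523,0])
P=lambda x,y,z: O+x*X+y*Y+np.array([0,0,z])
def need(T):
    """units (25 mm) along tool axes to reach T, and turn units to reach the aligned tool (x=Y,y=X,z down)"""
    o=manip.get_obs(); R=Ro.from_quat(o["ee_rot"])
    print("pos",o["position"].round(4),"units",(R.inv().apply(np.array(T)-o["position"])/.025).round(2),
     "turn",((R.inv()*Ro.from_matrix(np.c_[Y,X,[0,0,-1]])).as_rotvec()*180/np.pi/4).round(2),"t",round(o["clock"],2),"F",o["ft_force"].round(1),"grip",round(o["grip_width"],3),round(o["grasp_force"],1))
E
python3 -c "
from h import *
need([.488,-.178,.20])"
```

```text
pos [0.2094 0.5888 0.4061] units [-31.85   7.12   8.25] turn [-0.    0.   -0.02] t 1.9 F [ 0.5 -0.2 -0.2] grip 1.001 0.0
```

Call:
{"api": "jog_arm", "payload": {"dr": [[0,0,0],[0,0,0],[0,0,0],[0,0,0],[0,0,0],[0,0,0],[0,0,0],[0,0,0],[0,0,0],[0,0,0]], "translation": [[-0.96,0.585,0],[-0.96,0.585,0],[-0.96,0.585,0],[-0.96,0.585,0],[-0.96,0.585,0],[-0.96,0.585,0],[-0.96,0.585,0],[-0.96,0.585,0],[-0.96,0.585,0],[-0.96,0.585,0]], "jaw": [1,1,1,1,1,1,1,1,1,1]}}

```text
clock: 2.9
position: [0.3861, 0.3687, 0.4063]
ee_rot: [0.659, 0.752, 0.0, -0.0]
ft_force: [0.6, -0.1, -0.2]
grip_width: 0.999
grasp_force: 0.0
```

Call:
{"api": "jog_arm", "payload": {"dr": [[0,0,0],[0,0,0],[0,0,0],[0,0,0],[0,0,0],[0,0,0],[0,0,0],[0,0,0],[0,0,0],[0,0,0]], "translation": [[-0.96,0.585,0.7],[-0.96,0.585,0.7],[-0.96,0.585,0.7],[-0.96,0.585,0.7],[-0.96,0.585,0.7],[-0.96,0.585,0.7],[-0.96,0.585,0.7],[-0.96,0.585,0.7],[-0.96,0.585,0.2],[-0.96,0.585,0]], "jaw": [1,1,1,1,1,1,1,1,1,1]}}

```text
clock: 3.9
position: [0.5616, 0.1496, 0.2601]
ee_rot: [0.659, 0.752, -0.001, -0.0]
ft_force: [0.5, 0.2, 0.6]
grip_width: 1.002
grasp_force: 0.0
```

Call:
{"api": "jog_arm", "payload": {"dr": [[0,0,0],[0,0,0]], "translation": [[0,0,0],[0,0,0]], "jaw": [1,1]}}

```text
clock: 4.1
position: [0.5616, 0.1503, 0.2611]
ee_rot: [0.66, 0.751, -0.0, -0.0]
ft_force: [0.1, 0.8, 0.4]
grip_width: 1.0
grasp_force: 0.0
```

Run:
```python
from h import *
import cv2
need([.5616,.1515,.25])
c=optics.camera("wrist"); np.savez("w1.npz",**c)
print(proj(c,[.5616,.1515,.04]),proj(c,P(0,.185,.065)))
cv2.imwrite("pics/w1.png",c["color"][:,:,::-1])
```

```text
pos [0.5616 0.1503 0.2611] units [0.05 0.01 0.45] turn [-0.    0.   -0.01] t 4.1 F [0.1 0.8 0.4] grip 1.0 0.0
[255.63998547 160.98443506] [255.57144179  76.40012598]
```

View pics/w1.png

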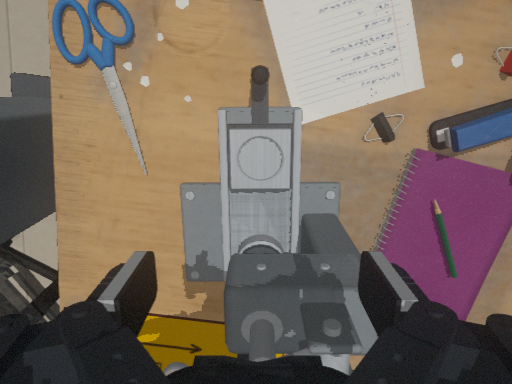

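The wrist view shows the seat centre at (260.5,158), the knob top at (260,75), and rails that look vertical, so the tool yaw matches the press.

Run:
```python
from h import *
import cv2
c=dict(np.load("w1.npz"))
g=cv2.GaussianBlur(cv2.cvtColor(c["color"],cv2.COLOR_RGB2GRAY),(3,3),0)
h=cv2.HoughCircles(cv2.resize(g[120:195,222:300],None,fx=4,fy=4,interpolation=cv2.INTER_CUBIC),cv2.HOUGH_GRADIENT,1,400,param1=60,param2=20,minRadius=70,maxRadius=120)
for x,y,r in (h[0] if h is not None else []):
    u=(x/4-.375+222,y/4-.375+120); print(u,r/4, ray(c,u,.04).round(4))
print(ray(c,(260.5,158),.04),ray(c,(260,75),.065))
a,b=ray(c,(219,110),.03),ray(c,(219,240),.03); print(np.degrees(np.arctan2(*(a-b)[:2])))
need([.488,-.178,.2])
```

```text
[0.56632497 0.15539025 0.04      ] [0.5545455  0.23750958 0.065     ]
-5.722854969407454
pos [0.5612 0.1513 0.2612] units [-12.68  -4.62   2.44] turn [-0.   -0.01  0.01] t 4.15 F [-0.4 -0.3  0.2] grip 0.997 0.0
```

Call:
{"api": "jog_arm", "payload": {"dr": [[0,0,0],[0,0,0],[0,0,0],[0,0,0],[0,0,0],[0,0,0],[0,0,0],[0,0,0],[0,0,0],[0,0,0]], "translation": [[0,0,-1],[0,0,-1],[0,0,-1],[-0.5,0,-1],[-0.68,-0.3,-1],[-1,-0.5,0],[-1,-0.5,0],[-1,-0.5,0],[-1,-0.5,0],[-1,-0.5,0]], "jaw": [1,1,1,1,1,1,1,1,1,1]}}

```text
clock: 5.15
position: [0.5113, -0.0113, 0.3865]
ee_rot: [0.659, 0.752, 0.0, -0.0]
ft_force: [-1.3, -0.3, 0.1]
grip_width: 0.999
grasp_force: 0.0
```

Call:
{"api": "jog_arm", "payload": {"dr": [[0,0,0],[0,0,0],[0,0,0],[0,0,0],[0,0,0],[0,0,0],[0,0,0],[0,0,0],[0,0,0],[0,0,0]], "translation": [[-1,-0.5,0],[-1,-0.5,0],[-1,-0.5,0.1],[-1,-0.3,1],[-1,0,1],[-1,0,1],[-0.5,0,1],[0,0,1],[0,0,1],[0,0,0]], "jaw": [1,1,1,1,1,1,1,1,1,1]}}

```text
clock: 6.15
position: [0.487, -0.1768, 0.2312]
ee_rot: [0.659, 0.752, -0.001, -0.002]
ft_force: [0.1, -0.2, 0.7]
grip_width: 0.998
grasp_force: 0.0
```

Call:
{"api": "jog_arm", "payload": {"dr": [[0,0,0],[0,0,0]], "translation": [[0,0,0],[0,0,0]], "jaw": [0.75,0.75]}}

```text
clock: 6.35
position: [0.4892, -0.1782, 0.2353]
ee_rot: [0.659, 0.752, 0.001, 0.001]
ft_force: [-0.1, 0.4, -0.0]
grip_width: 0.751
grasp_force: 0.0
```

```bash
cat > badge.py <<'E'
from h import *
import cv2,sys
def badge(tag,zface):
    c=optics.camera("wrist"); np.savez(tag+".npz",**c)
    cv2.imwrite(f"pics/{tag}.png",c["color"][:,:,::-1])
    im=c["color"].astype(int); m=((im.min(2)>150)&(im.max(2)-im.min(2)<40)).astype(np.uint8)
    n,l,s,ce=cv2.connectedComponentsWithStats(m)
    for i in range(1,n):
        if s[i,4]>150: print(ce[i].round(1),s[i],ray(c,ce[i],zface).round(4))
    p=manip.get_obs()["position"]; print("TCP px",proj(c,p))
E
python3 - <<'E'
from badge import *
need([.488,-.178,.2]); badge("w2",.0125)
E
```

```text
pos [ 0.4892 -0.1782  0.2353] units [ 0.01 -0.05  1.41] turn [0.03 0.   0.01] t 6.35 F [-0.1  0.4 -0. ] grip 0.751 0.0
[257.2 160.8] [ 239  142   38   38 1109] [ 0.4914 -0.1769  0.0125]
TCP px [252.86839446 259.34662419]
```

Call:
{"api": "jog_arm", "payload": {"dr": [[0,0,0],[0,0,0],[0,0,0],[0,0,0],[0,0,0],[0,0,0],[0,0,0],[0,0,0],[0,0,0],[0,0,0]], "translation": [[0.04,0.09,1],[0,0,1],[0,0,1],[0,0,1],[0,0,1],[0,0,1],[0,0,1],[0,0,0.8],[0,0,0.5],[0,0,0.5]], "jaw": [0.75,0.75,0.75,0.75,0.75,0.75,0.75,0.75,0.75,0.75]}}

```text
clock: 7.4
position: [0.4913, -0.1772, 0.0138]
ee_rot: [0.66, 0.752, 0.0, 0.0]
ft_force: [-0.2, 0.4, 0.3]
grip_width: 0.75
grasp_force: 0.0
```

Run:
```python
from badge import *
need([.4914,-.1769,.0035])
```

```text
pos [ 0.4913 -0.1772  0.0138] units [0.01 0.   0.41] turn [ 0.02  0.   -0.  ] t 7.4 F [-0.2  0.4  0.3] grip 0.75 0.0
```

Call:
{"api": "jog_arm", "payload": {"dr": [[0,0,0],[0,0,0],[0,0,0],[0,0,0],[0,0,0],[0,0,0],[0,0,0],[0,0,0]], "translation": [[0,0,0.2],[0,0,0.18],[0,0,0],[0,0,0],[0,0,0],[0,0,0],[0,0,0],[0,0,0]], "jaw": [0.75,0.75,0.75,0.4,0.4,0.4,0.4,0.4]}}

```text
clock: 8.2
position: [0.4909, -0.1773, 0.0052]
ee_rot: [0.66, 0.751, 0.0, 0.0]
ft_force: [-2.2, 0.1, 6.6]
grip_width: 0.487
grasp_force: 29.5
```

Call:
{"api": "jog_arm", "payload": {"dr": [[0,0,0],[0,0,0],[0,0,0],[0,0,0],[0,0,0],[0,0,0],[0,0,0],[0,0,0],[0,0,0],[0,0,0]], "translation": [[0,0,-0.2],[0,0,-0.4],[0,0,-1],[0,0,-1],[0,0,-1],[0,0,-1],[0,0,-1],[0,0,-1],[0,0,0],[0,0,0]], "jaw": [0.4,0.4,0.4,0.4,0.4,0.4,0.4,0.4,0.4,0.4]}}

```text
clock: 9.2
position: [0.4907, -0.1773, 0.17]
ee_rot: [0.66, 0.751, 0.001, 0.0]
ft_force: [0.4, 0.0, -0.8]
grip_width: 0.494
grasp_force: 30.6
```

Run:
```python
from badge import *
need([.488,-.178,.2]); p=manip.get_obs()["position"][2]; badge("w3",p+.008)
```

```text
pos [ 0.4907 -0.1773  0.17  ] units [-0.01 -0.11 -1.2 ] turn [ 0.02 -0.   -0.01] t 9.2 F [ 0.4  0.  -0.8] grip 0.494 30.6
[256. 265.] [ 212  225   91   82 5655] [ 0.4919 -0.1758  0.178 ]
TCP px [252.01221066 257.9149971 ]
```

View pics/w3.png

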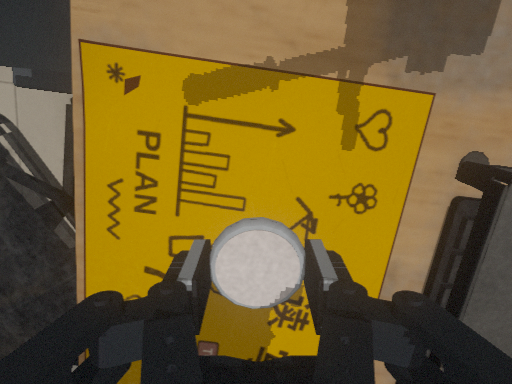

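Call:
{"api": "jog_arm", "payload": {"dr": [[0,0,0],[0,0,0],[0,0,0],[0,0,0],[0,0,0],[0,0,0],[0,0,0],[0,0,0],[0,0,0],[0,0,0]], "translation": [[0,0,-1],[0,0,-1],[0,0,-1],[0,0,-1],[0,0,-1],[0.25,0,-1],[0.5,0,-1],[1,0.36,-1],[1,0.5,-0.8],[1,0.5,0]], "jaw": [0.4,0.4,0.4,0.4,0.4,0.4,0.4,0.4,0.4,0.4]}}

```text
clock: 10.25
position: [0.5128, -0.0791, 0.3911]
ee_rot: [0.66, 0.751, 0.001, 0.001]
ft_force: [-0.4, 1.1, -0.7]
grip_width: 0.487
grasp_force: 30.7
```

Call:
{"api": "jog_arm", "payload": {"dr": [[0,0,0],[0,0,0],[0,0,0],[0,0,0],[0,0,0],[0,0,0],[0,0,0],[0,0,0],[0,0,0],[0,0,0]], "translation": [[1,0.5,0],[1,0.5,0],[1,0.5,0],[1,0.5,0],[1,0.5,0],[1,0.5,0],[1,0.3,0.3],[1,0,1],[1,0,1],[0,0,1]], "jaw": [0.4,0.4,0.4,0.4,0.4,0.4,0.4,0.4,0.4,0.4]}}

```text
clock: 11.25
position: [0.5636, 0.1582, 0.3041]
ee_rot: [0.658, 0.753, -0.001, -0.001]
ft_force: [-0.5, 0.6, -1.2]
grip_width: 0.489
grasp_force: 30.7
```

Call:
{"api": "jog_arm", "payload": {"dr": [[0,0,0],[0,0,0],[0,0,0],[0,0,0],[0,0,0]], "translation": [[0,0,1],[0,0,1],[0,0,0],[0,0,0],[0,0,0]], "jaw": [0.4,0.4,0.4,0.4,0.4]}}

```text
clock: 11.75
position: [0.5654, 0.1539, 0.2581]
ee_rot: [0.66, 0.751, 0.001, 0.0]
ft_force: [1.1, -0.5, -0.8]
grip_width: 0.489
grasp_force: 30.7
```

Run:
```python
from badge import *
need([.565,.1538,.25]); c=optics.camera("wrist"); np.savez("w4.npz",**c)
r=proj(c,[.565,.1538,.04]).round().astype(int); print(r)
a=c["color"][r[1]-70:r[1]+50,r[0]-70:r[0]+70]
a=cv2.resize(a,None,fx=5,fy=5,interpolation=cv2.INTER_CUBIC); cv2.imwrite("pics/w4c.png",a[:,:,::-1])
print("origin",r-70)
```

```text
pos [0.5654 0.1539 0.2581] units [-0.   -0.02  0.32] turn [ 0.02 -0.01 -0.01] t 11.75 F [ 1.1 -0.5 -0.8] grip 0.489 30.7
[255 163]
origin [185  93]
```

View pics/w4c.png

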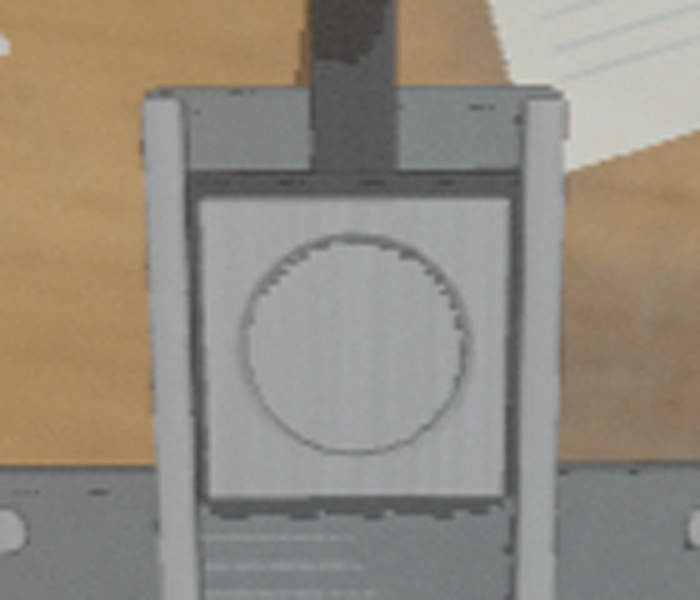

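The die's square is at crop (198–511, 197–497) and the seat ring is centred at about (355,343).

Run:
```python
from h import *
c=dict(np.load("w4.npz"))
q=ray(c,(255.6,161.4),.04); p=manip.get_obs()["position"]; print(q,q-p,(q-p)@X,(q-p)@Y)
```

```text
[0.56577518 0.15536918 0.04      ] [ 0.00030913  0.00147599 -0.21815073] 0.0004978262998909744 0.0014235326600231378
```

Call:
{"api": "jog_arm", "payload": {"dr": [[0,0,0],[0,0,0],[0,0,0],[0,0,0],[0,0,0],[0,0,0],[0,0,0],[0,0,0],[0,0,0],[0,0,0]], "translation": [[0.02,0,1],[0,0,1],[0,0,1],[0,0,1],[0,0,1],[0,0,1],[0,0,1],[0,0,1],[0,0,0.4],[0,0,0]], "jaw": [0.4,0.4,0.4,0.4,0.4,0.4,0.4,0.4,0.4,0.4]}}

```text
clock: 12.8
position: [0.5645, 0.1543, 0.0464]
ee_rot: [0.66, 0.751, -0.001, -0.0]
ft_force: [0.1, 0.0, -0.6]
grip_width: 0.487
grasp_force: 30.7
```

Call:
{"api": "jog_arm", "payload": {"dr": [[0,0,0],[0,0,0],[0,0,0],[0,0,0]], "translation": [[0,0,0.1],[0,0,0.08],[0,0,0],[0,0,0]], "jaw": [0.4,0.4,0.4,0.4]}}

```text
clock: 13.2
position: [0.5651, 0.1545, 0.0429]
ee_rot: [0.66, 0.751, 0.0, 0.0]
ft_force: [0.0, -0.8, -0.2]
grip_width: 0.486
grasp_force: 30.7
```

Call:
{"api": "jog_arm", "payload": {"dr": [[0,0,0],[0,0,0],[0,0,0]], "translation": [[0,0,0.07],[0,0,0],[0,0,0]], "jaw": [0.4,0.4,0.4]}}

```text
clock: 13.5
position: [0.5648, 0.1544, 0.0406]
ee_rot: [0.66, 0.751, 0.0, -0.0]
ft_force: [-0.4, -0.5, 0.1]
grip_width: 0.488
grasp_force: 30.7
```

Call:
{"api": "jog_arm", "payload": {"dr": [[0,0,0],[0,0,0],[0,0,0],[0,0,0],[0,0,0],[0,0,0],[0,0,0],[0,0,0],[0,0,0],[0,0,0]], "translation": [[0,0,0],[0,0,0],[0,0,0],[0,0,-0.1],[0,0,-0.9],[0,0,-1],[0,0,-1],[0,0,-1],[0,0,0],[0,0,0]], "jaw": [0.55,0.65,0.8,0.8,0.8,0.8,0.8,0.8,0.8,0.8]}}

```text
clock: 14.5
position: [0.565, 0.1545, 0.1409]
ee_rot: [0.66, 0.751, 0.001, 0.0]
ft_force: [0.2, -0.3, 0.2]
grip_width: 0.797
grasp_force: 0.0
```

Run:
```python
from badge import *
need([.565,.1545,.1406]); c=optics.camera("wrist"); np.savez("w5.npz",**c)
r=proj(c,[.565,.1545,.04]).round().astype(int)
a=c["color"][r[1]-80:r[1]+80,r[0]-100:r[0]+100]
cv2.imwrite("pics/w5c.png",cv2.resize(a,None,fx=3.5,fy=3.5,interpolation=cv2.INTER_CUBIC)[:,:,::-1])
```

```text
pos [0.565  0.1545 0.1409] units [0.   0.   0.01] turn [ 0.01 -0.01 -0.01] t 14.5 F [ 0.2 -0.3  0.2] grip 0.797 0.0
```

View pics/w5c.png

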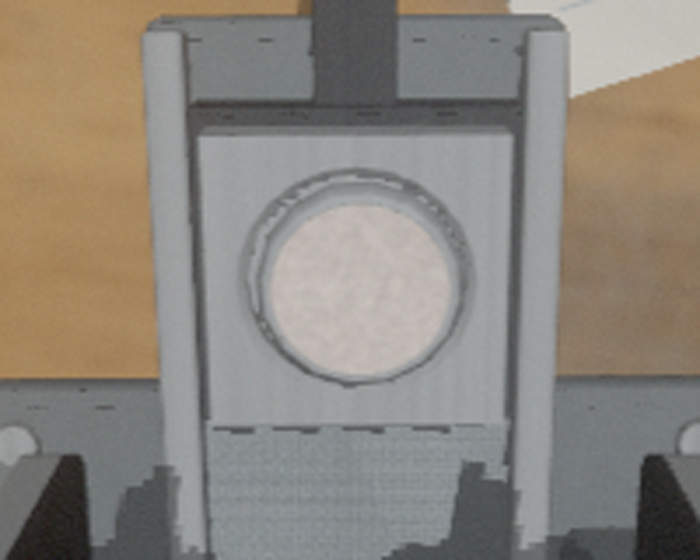

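The badge sits in the seat with an even ring around it. Next I'll shut the fingers and go to the left of the knob.

Call:
{"api": "jog_arm", "payload": {"dr": [[0,0,0],[0,0,0],[0,0,0],[0,0,0],[0,0,0],[0,0,0],[0,0,0],[0,0,0],[0,0,0],[0,0,0]], "translation": [[1,0,0],[1,0,0],[1,0,0],[1,0,0],[0.7,0,0],[0,0,0.5],[0,0,1],[0,0,1],[0,0,1],[0,0,0.35]], "jaw": [0,0,0,0,0,0,0,0,0,0]}}

```text
clock: 15.55
position: [0.5481, 0.2684, 0.0408]
ee_rot: [0.66, 0.751, -0.003, -0.0]
ft_force: [0.3, 0.2, -0.0]
grip_width: -0.002
grasp_force: 0.0
```

Call:
{"api": "jog_arm", "payload": {"dr": [[0,0,0],[0,0,0],[0,0,0],[0,0,0],[0,0,0],[0,0,0],[0,0,0],[0,0,0],[0,0,0]], "translation": [[0,0,0],[-0.3,0,0],[-0.3,0,0],[-0.4,0,0],[-0.4,0,0],[-0.4,0,0],[-0.4,0,0],[-0.4,0,0],[0,0,0]], "jaw": [0,0,0,0,0,0,0,0,0]}}

```text
clock: 16.45
position: [0.5582, 0.2039, 0.0442]
ee_rot: [0.661, 0.751, -0.001, 0.0]
ft_force: [-0.2, 1.0, 0.3]
grip_width: -0.002
grasp_force: 0.0
```

Call:
{"api": "jog_arm", "payload": {"dr": [[0,0,0],[0,0,0],[0,0,0],[0,0,0],[0,0,0],[0,0,0]], "translation": [[-0.3,0,0],[-0.3,0,0],[-0.3,0,0],[-0.3,0,0],[0,0,0],[0,0,0]], "jaw": [0,0,0,0,0,0]}}

```text
clock: 17.05
position: [0.562, 0.1762, 0.0443]
ee_rot: [0.66, 0.751, -0.0, 0.0]
ft_force: [-0.3, -1.0, -0.2]
grip_width: -0.0
grasp_force: 0.0
```

Call:
{"api": "jog_arm", "payload": {"dr": [[0,0,0],[0,0,0],[0,0,0],[0,0,0],[0,0,0],[0,0,0]], "translation": [[-0.2,0,0],[-0.2,0,0],[-0.2,0,0],[-0.1,0,0],[0,0,0],[0,0,0]], "jaw": [0,0,0,0,0,0]}}

```text
clock: 17.65
position: [0.5642, 0.1591, 0.0443]
ee_rot: [0.66, 0.751, -0.0, 0.0]
ft_force: [-0.6, 0.1, 0.0]
grip_width: -0.003
grasp_force: 0.0
```

Run:
```python
from h import *
import cv2
O=np.array([.5778,.0553,0])
p=manip.get_obs()["position"]; print((p-O)@Y,(p-O)@X)
c=optics.camera("top"); a=c["color"][140:240,120:250]
cv2.imwrite("pics/t6.png",cv2.resize(a,None,fx=5,fy=5,interpolation=cv2.INTER_CUBIC)[:,:,::-1])
```

```text
0.10466226779883865 -5.5992905203455096e-05
```

View pics/t6.png

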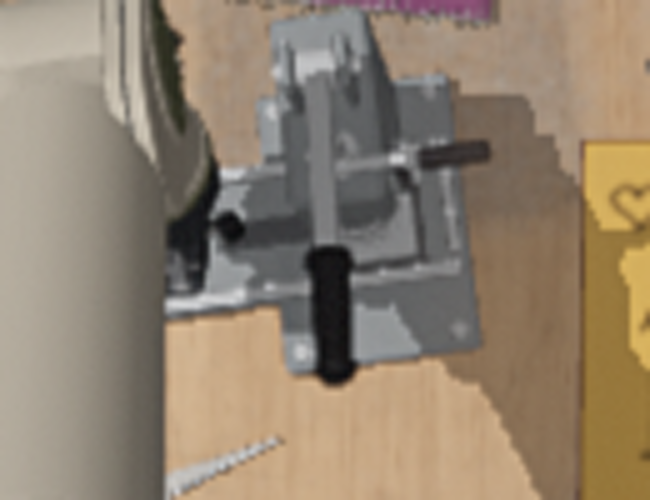

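The slide has moved in: the knob is now at crop (230,226). I'll keep pushing until I feel the stop.

Call:
{"api": "jog_arm", "payload": {"dr": [[0,0,0],[0,0,0],[0,0,0],[0,0,0]], "translation": [[-0.08,0,0],[-0.08,0,0],[0,0,0],[0,0,0]], "jaw": [0,0,0,0]}}

```text
clock: 18.1
position: [0.5642, 0.1582, 0.0444]
ee_rot: [0.659, 0.752, 0.001, -0.001]
ft_force: [-1.0, 7.9, -0.1]
grip_width: 0.002
grasp_force: 4.3
```

Call:
{"api": "jog_arm", "payload": {"dr": [[0,0,0],[0,0,0],[0,0,0],[0,0,0]], "translation": [[-0.08,0,0],[-0.08,0,0],[0,0,0],[0,0,0]], "jaw": [0,0,0,0]}}

```text
clock: 18.5
position: [0.5642, 0.158, 0.0445]
ee_rot: [0.658, 0.753, 0.002, -0.002]
ft_force: [-1.8, 19.3, -2.0]
grip_width: 0.002
grasp_force: 9.4
```

Call:
{"api": "jog_arm", "payload": {"dr": [[0,0,0],[0,0,0],[0,0,0],[0,0,0],[0,0,0],[0,0,0],[0,0,0],[0,0,0],[0,0,0],[0,0,0]], "translation": [[0.3,0,0],[0.6,0,0],[0,0,-1],[0,0,-1],[0,0,-1],[0,0,-1],[0,0,-1],[0,0,-1],[0,0,-1],[0,0,-1]], "jaw": [0,0,0,0,0,0,0,0,0,0]}}

```text
clock: 19.5
position: [0.5621, 0.1738, 0.2454]
ee_rot: [0.66, 0.751, -0.0, 0.0]
ft_force: [0.2, 0.7, 0.3]
grip_width: -0.005
grasp_force: 0.0
```

Call:
{"api": "jog_arm", "payload": {"dr": [[0,0,0],[0,0,0],[0,0,0],[0,0,0],[0,0,0],[0,0,0],[0,0,0],[0,0,0],[0,0,0],[0,0,0]], "translation": [[0,-0.5,-1],[0,-0.5,-1],[0,-0.5,-1],[0,-0.5,-1],[0,-0.5,-1],[0,0,-1],[-1,0,-0.2],[-1,0,0],[-1,0,0],[-1,0,0]], "jaw": [0,0,0,0,0,0,0,0,0,0]}}

```text
clock: 20.5
position: [0.5132, 0.0656, 0.3994]
ee_rot: [0.66, 0.751, -0.0, 0.0]
ft_force: [0.5, 0.2, 0.1]
grip_width: -0.006
grasp_force: 0.0
```

Call:
{"api": "jog_arm", "payload": {"dr": [[0,0,0],[0,0,0],[0,0,0],[0,0,0],[0,0,0],[0,0,0]], "translation": [[-1,0,0],[-1,0,0],[-1,0,0],[-1,0,0],[0,0,0],[0,0,0]], "jaw": [0,0,0,0,0,0]}}

```text
clock: 21.1
position: [0.5261, -0.0327, 0.3993]
ee_rot: [0.66, 0.751, -0.0, -0.0]
ft_force: [0.3, 0.4, -0.5]
grip_width: 0.001
grasp_force: 0.0
```

```bash
sed -i 's/O=np.array(\[.5746,.0523,0\])/O=np.array([.5778,.0553,0])/' h.py
python3 - <<'E'
from h import *
import cv2
need(P(-.062,-.088,.19))
c=optics.camera("scene"); t=optics.camera("top")
a=c["color"][100:250,205:355]; b=t["color"][140:240,130:255]
a=cv2.resize(a,(480,480),interpolation=cv2.INTER_CUBIC); b=cv2.resize(b,None,fx=2.5,fy=2.5,interpolation=cv2.INTER_CUBIC)
k=np.zeros((480,a.shape[1]+b.shape[1],3),np.uint8); k[:,:480]=a; k[:b.shape[0],480:]=b
cv2.imwrite("pics/s7.png",k[:,:,::-1])
E
```

```text
pos [ 0.5261 -0.0327  0.3993] units [-0.3   0.03  8.37] turn [-0.   -0.   -0.03] t 21.1 F [ 0.3  0.4 -0.5] grip 0.001 0.0
```

View pics/s7.png

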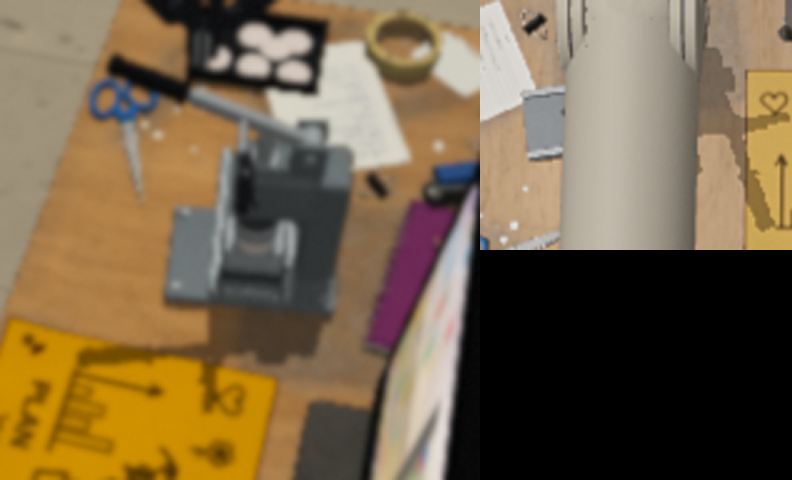

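The scene view shows the die under the ram, the catch upright at (245,175) and the lever up. I'll go down in front of the thumb bar.

Call:
{"api": "jog_arm", "payload": {"dr": [[0,0,0],[0,0,0],[0,0,0],[0,0,0],[0,0,0],[0,0,0],[0,0,0],[0,0,0],[0,0,0],[0,0,0]], "translation": [[-0.3,0,1],[0,0,1],[0,0,1],[0,0,1],[0,0,1],[0,0,1],[0,0,1],[0,0,1],[0,0,0.37],[0,0,0]], "jaw": [0,0,0,0,0,0,0,0,0,0]}}

```text
clock: 22.2
position: [0.5265, -0.0393, 0.1892]
ee_rot: [0.659, 0.752, -0.001, -0.001]
ft_force: [-0.3, 0.7, 0.7]
grip_width: -0.001
grasp_force: 0.0
```

Call:
{"api": "jog_arm", "payload": {"dr": [[0,0,0],[0,0,0],[0,0,0],[0,0,0],[0,0,0],[0,0,0]], "translation": [[0,0.25,0],[0,0.25,0],[0,0.25,0],[0,0.25,0],[0,0.2,0],[0,0,0]], "jaw": [0,0,0,0,0,0]}}

```text
clock: 22.8
position: [0.5574, -0.0362, 0.19]
ee_rot: [0.66, 0.751, -0.0, 0.0]
ft_force: [-0.7, -0.4, -0.4]
grip_width: 0.001
grasp_force: 0.0
```

Call:
{"api": "jog_arm", "payload": {"dr": [[0,0,0],[0,0,0],[0,0,0],[0,0,0],[0,0,0],[0,0,0]], "translation": [[0,0.2,0],[0,0.25,0],[0,0.25,0],[0,0.25,0],[0,0.25,0],[0,0,0]], "jaw": [0,0,0,0,0,0]}}

```text
clock: 23.4
position: [0.5874, -0.0322, 0.1899]
ee_rot: [0.66, 0.751, -0.0, 0.0]
ft_force: [1.2, -0.0, -0.3]
grip_width: -0.0
grasp_force: 0.0
```

Run:
```python
from h import *
p=manip.get_obs()["position"]-O; print("press",p@X,p@Y,p[2]); need(P(.026,-.088,.24))
```

```text
press -0.0018220616993287024 -0.08796598369214617 0.18988921582730306
pos [ 0.5874 -0.0322  0.1899] units [-0.    1.11 -2.  ] turn [ 0.    0.01 -0.  ] t 23.4 F [ 1.2 -0.  -0.3] grip -0.0 0.0
```

Call:
{"api": "jog_arm", "payload": {"dr": [[0,0,0],[0,0,0],[0,0,0],[0,0,0],[0,0,0],[0,0,0],[0,0,0],[0,0,0]], "translation": [[0,-0.1,-1],[0,0,-1],[0,0.7,0],[0,0.6,0],[0,0,0.5],[0,0,0.5],[0,0,0],[0,0,0]], "jaw": [0,0,0,0,0,0,0,0]}}

```text
clock: 24.2
position: [0.6155, -0.0287, 0.2146]
ee_rot: [0.66, 0.751, -0.0, -0.001]
ft_force: [-1.2, -0.2, 0.1]
grip_width: -0.001
grasp_force: 0.0
```

Call:
{"api": "jog_arm", "payload": {"dr": [[0,0,0],[0,0,0],[0,0,0],[0,0,0],[0,0,0]], "translation": [[0,0,0.1],[0,0,0.1],[0,0,0.1],[0,0,0.1],[0,0,0]], "jaw": [0,0,0,0,0]}}

```text
clock: 24.7
position: [0.6199, -0.0283, 0.2082]
ee_rot: [0.66, 0.752, 0.003, 0.004]
ft_force: [9.6, 0.1, 11.4]
grip_width: -0.001
grasp_force: 6.2
```

Call:
{"api": "jog_arm", "payload": {"dr": [[0,0,0],[0,0,0],[0,0,0],[0,0,0],[0,0,0]], "translation": [[0,0,0.15],[0,0,0.15],[0,0,0.15],[0,0,0.15],[0,0,0]], "jaw": [0,0,0,0,0]}}

```text
clock: 25.2
position: [0.6274, -0.0279, 0.1988]
ee_rot: [0.659, 0.752, 0.01, 0.011]
ft_force: [32.6, 0.5, 25.5]
grip_width: -0.003
grasp_force: 17.6
```

Force and motion point along the catch's radius at about 0.9 rad, so the tip is dragging the bar round its arc. I'll shift the command along that arc to ease the load.

Call:
{"api": "jog_arm", "payload": {"dr": [[0,0,0],[0,0,0],[0,0,0],[0,0,0]], "translation": [[0,0.25,0],[0,0.25,0],[0,0,0],[0,0,0]], "jaw": [0,0,0,0]}}

```text
clock: 25.6
position: [0.633, -0.0265, 0.1931]
ee_rot: [0.66, 0.752, 0.004, 0.004]
ft_force: [13.7, 0.6, 7.7]
grip_width: 0.0
grasp_force: 6.7
```

Call:
{"api": "jog_arm", "payload": {"dr": [[0,0,0],[0,0,0],[0,0,0],[0,0,0],[0,0,0]], "translation": [[0,0.1,0.1],[0,0.1,0.1],[0,0.05,0.1],[0,0,0],[0,0,0]], "jaw": [0,0,0,0,0]}}

```text
clock: 26.1
position: [0.6376, -0.0259, 0.1858]
ee_rot: [0.66, 0.752, 0.003, 0.003]
ft_force: [3.4, 0.8, 14.9]
grip_width: -0.002
grasp_force: 7.4
```

The force is now vertical at 15 N, so the catch is at its stop. I'll retreat upward and go over the grip.

Call:
{"api": "jog_arm", "payload": {"dr": [[0,0,0],[0,0,0],[0,0,0],[0,0,0],[0,0,0],[0,0,0],[0,0,0],[0,0,0],[0,0,0],[0,0,0]], "translation": [[0,0,-0.5],[0,0,-1],[0,0,-1],[0,0,-1],[0,0,-1],[0,0,-1],[0,0,-1],[0,-0.5,-1],[0,-0.5,-0.6],[0,-1,0]], "jaw": [0,0,0,0,0,0,0,0,0,0]}}

```text
clock: 27.1
position: [0.5857, -0.0326, 0.3868]
ee_rot: [0.66, 0.751, 0.001, 0.001]
ft_force: [-0.2, -1.1, 1.3]
grip_width: -0.0
grasp_force: 0.0
```

Call:
{"api": "jog_arm", "payload": {"dr": [[0,0,0],[0,0,0],[0,0,0],[0,0,0],[0,0,0],[0,0,0],[0,0,0]], "translation": [[0.8,-1,0],[0.9,-1,0],[0.9,-1,0],[0.9,-1,0],[0,-0.3,0],[0,0,0],[0,0,0]], "jaw": [0,0,0,0,0,0,0]}}

```text
clock: 27.8
position: [0.4678, 0.0395, 0.3852]
ee_rot: [0.66, 0.751, 0.0, 0.0]
ft_force: [0.1, -0.6, -0.2]
grip_width: 0.001
grasp_force: 0.0
```

Run:
```python
from h import *
import cv2
need(P(-.1095,-.001,.31))
c=optics.camera("scene"); n=c["color"].astype(int); o=cv2.imread("pics/scene0.png")[:,:,::-1].astype(int)
for th in (0,.7,1.3):
    for y in (-.06,-.073,-.088):
        u,v=proj(c,P(-.0155+.055*np.sin(th),y,.16+.055*np.cos(th))).round().astype(int)
        print(th,y,(u,v),"before",o[v-1:v+2,u-1:u+2].mean((0,1)).round(),"now",n[v-1:v+2,u-1:u+2].mean((0,1)).round())
```

```text
pos [0.4678 0.0395 0.3852] units [0.02 0.06 3.01] turn [ 0.   -0.   -0.02] t 27.8 F [ 0.1 -0.6 -0.2] grip 0.001 0.0
0 -0.06 (np.int64(281), np.int64(157)) before [19. 19. 21.] now [52. 56. 56.]
0 -0.073 (np.int64(281), np.int64(161)) before [18. 18. 20.] now [40. 43. 44.]
0 -0.088 (np.int64(280), np.int64(164)) before [18. 19. 20.] now [57. 59. 60.]
0.7 -0.06 (np.int64(292), np.int64(161)) before [48. 51. 51.] now [38. 40. 41.]
0.7 -0.073 (np.int64(292), np.int64(164)) before [47. 51. 51.] now [41. 44. 45.]
0.7 -0.088 (np.int64(292), np.int64(168)) before [58. 62. 62.] now [68. 72. 72.]
1.3 -0.06 (np.int64(297), np.int64(167)) before [49. 53. 53.] now [23. 25. 25.]
1.3 -0.073 (np.int64(297), np.int64(170)) before [84. 87. 88.] now [41. 42. 43.]
1.3 -0.088 (np.int64(296), np.int64(174)) before [132. 137. 137.] now [104. 107. 107.]
```

The pixels confirm the catch has moved to the flipped position. Next I'll press the lever.

Call:
{"api": "jog_arm", "payload": {"dr": [[0,0,0],[0,0,0],[0,0,0],[0,0,0],[0,0,0],[0,0,0],[0,0,0]], "translation": [[0.02,0.06,1],[0,0,1],[0,0,0.8],[0,0,0.3],[0,0,0.3],[0,0,0.2],[0,0,0]], "jaw": [0,0,0,0,0,0,0]}}

```text
clock: 28.55
position: [0.4692, 0.0408, 0.2951]
ee_rot: [0.66, 0.751, 0.0, 0.0]
ft_force: [0.4, 0.1, 1.1]
grip_width: -0.001
grasp_force: 0.4
```

Call:
{"api": "jog_arm", "payload": {"dr": [[0,0,0],[0,0,0],[0,0,0],[0,0,0],[0,0,0]], "translation": [[0,-0.1,0.3],[0,-0.1,0.3],[0,-0.1,0.3],[0,-0.05,0.3],[0,0,0]], "jaw": [0,0,0,0,0]}}

```text
clock: 29.05
position: [0.4595, 0.0398, 0.2639]
ee_rot: [0.66, 0.751, -0.001, -0.0]
ft_force: [0.6, -0.3, 0.6]
grip_width: 0.002
grasp_force: 0.6
```

Call:
{"api": "jog_arm", "payload": {"dr": [[0,0,0],[0,0,0],[0,0,0],[0,0,0],[0,0,0],[0,0,0],[0,0,0],[0,0,0]], "translation": [[0,-0.1,0.3],[0,-0.1,0.3],[0,-0.05,0.3],[0,-0.03,0.3],[0,0,0.3],[0,0,0.3],[0,0,0.2],[0,0,0]], "jaw": [0,0,0,0,0,0,0,0]}}

```text
clock: 29.85
position: [0.4529, 0.0389, 0.2144]
ee_rot: [0.66, 0.751, -0.001, -0.0]
ft_force: [-3.7, -0.1, 3.2]
grip_width: -0.0
grasp_force: 1.7
```

Call:
{"api": "jog_arm", "payload": {"dr": [[0,0,0],[0,0,0],[0,0,0],[0,0,0],[0,0,0]], "translation": [[0,0,0.2],[0,0,0.2],[0,0,0.2],[0,0,0],[0,0,0]], "jaw": [0,0,0,0,0]}}

```text
clock: 30.35
position: [0.4538, 0.0391, 0.2008]
ee_rot: [0.66, 0.751, 0.001, 0.0]
ft_force: [-1.8, -0.6, 7.6]
grip_width: -0.0
grasp_force: 3.9
```

Call:
{"api": "jog_arm", "payload": {"dr": [[0,0,0],[0,0,0],[0,0,0],[0,0,0],[0,0,0]], "translation": [[0,0,0.2],[0,0,0.2],[0,0,0.1],[0,0,0],[0,0,0]], "jaw": [0,0,0,0,0]}}

```text
clock: 30.85
position: [0.4552, 0.0393, 0.1924]
ee_rot: [0.66, 0.751, 0.003, 0.001]
ft_force: [-19.0, -3.5, 51.1]
grip_width: 0.001
grasp_force: 26.7
```

Call:
{"api": "jog_arm", "payload": {"dr": [[0,0,0],[0,0,0],[0,0,0],[0,0,0]], "translation": [[0,0,0.1],[0,0,0],[0,0,0],[0,0,0]], "jaw": [0,0,0,0]}}

```text
clock: 31.25
position: [0.4555, 0.0393, 0.1913]
ee_rot: [0.66, 0.751, 0.003, 0.001]
ft_force: [-25.5, -5.8, 66.9]
grip_width: -0.003
grasp_force: 35.0
```

At the stop. I'll ease to a moderate hold.

Call:
{"api": "jog_arm", "payload": {"dr": [[0,0,0],[0,0,0],[0,0,0],[0,0,0],[0,0,0],[0,0,0],[0,0,0]], "translation": [[0,0,-0.1],[0,0,-0.1],[0,0,0],[0,0,0],[0,0,0],[0,0,0],[0,0,0]], "jaw": [0,0,0,0,0,0,0]}}

```text
clock: 31.95
position: [0.4549, 0.0393, 0.1936]
ee_rot: [0.66, 0.751, 0.002, 0.001]
ft_force: [-12.8, -3.3, 34.9]
grip_width: -0.003
grasp_force: 18.5
```

```bash
python3 -c "
from workcell import manip
print(manip.hand_in()); o=manip.get_obs(); print(o['clock'],o['position'],o['ft_force'])"
```

```text
the job is handed in; nothing more can be done
None
the job is handed in; nothing more can be done
```

I handed the job in at about 32 s. The badge is in the die, the die is home against its stop, the catch is flipped back to its stop and the lever is held fully down with about 35 N. I judged these from images, forces and positions, and the hand-in gave no verdict.

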